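Clip a sample tube into the tube rotator and start it

ROBOT

A 6-joint arm with a two-finger parallel gripper is mounted at the origin on the work surface. World frame = base frame: x ahead of the robot, y to its left, z up, the work surface at z = 0. Lengths are in mm, angles in rad, forces in N, time in s.
With the tool pointing down it reaches from about 325 to 875 mm from the base axis. Payload 4.4 kg.
Tool frame: the origin (TCP) lies at the very end of the fingers, on their centre line; the grasp point (between the pads) lies 19 mm behind it; x points along the fingers, z is the direction in which the jaws open and shut, and the axes are right-handed (so a half turn about x gives the same grasp; the last joint's range is limited). The gripper opens to 85 mm and grips with 20 to 120 N. Pads are 22 mm wide; open, the fingers measure 114 mm over their backs; the gripper's body (76 mm by 85 mm) begins 54 mm behind the grasp point. The pads swing forward as they close: fully open they stand 13 mm farther back than shut.
Start: joints at [-1.343, 0.207, 1.542, -0, 1.393, -0.15], TCP at [212.092, -534.457, 231.282] pointing down, gripper open.
Joint ranges: [-2.73, 2.73], [-0.86, 2.22], [0.23, 2.46], [-1.11, 4.25], [0.08, 2.63], [-2.82, 2.82]. Speed limits (rad/s): [2.79, 2.79, 3.14, 3.14, 3.14, 3.14].

INTERFACE

Orientations are given as [roll, pitch, yaw] about the fixed x, y, z axes, in that order (R = Rz(yaw) Ry(pitch) Rx(roll)).
In Python, from bench import env gives the robot as it stands. Calls block until the motion is done:
- env.movep(position, orientation): joint-space move of the TCP to a pose.
- env.servo_line(position, attitude=None, velocity=150, force_limit=None): straight line of the TCP; attitude=None keeps the orientation; velocity is the mean speed in mm/s. With force_limit (N) it stops when the force on the tool has changed by that much, and returns True; else False.
- env.move_j(angles): joint-space move.
- env.set_gripper(opening, f_grip=None): opening from 0.0 (shut) to 1.0 (fully open); f_grip is the grip in N (None keeps the last); returns when the fingers have stopped.
- env.dwell(seconds).
- env.inverse_kinematics(position, orientation): joint angles nearest the present ones, or None.
- env.read_state(): the state.
- env.read_camera(name): name is "scene" or "top"; returns the picture (420x560x3 uint8, red, green, blue); there is no depth.
- env.camera_params(name): a dict with "K" (3x3 intrinsics, pixels), "origin" and "attitude" of the camera in the world. Camera axes: x right, y down, z forward; pixel columns grow to the right and rows downward; lengths in mm; the calibration is good to about 2 mm. A picture is of the moment at which its call begins. camera_params takes no time and is no camera call.
A pose or a line that the arm cannot do raises env.Unreachable and nothing moves.
- env.job_done(): hands the job in, once; it reports no verdict.
The state is a dict: "t": time; "joint_positions": joint angles; "dq": joint speeds; "effort": joint torques, N m; "eef_pos": TCP position; "tcp_rot": TCP orientation; "contact_force": force on the tool from outside, world axes, zero at the start; "wrist_torque": the same for the moment, N m; "finger_gap": opening from 0.0 (shut) to 1.0 (fully open).
Only numpy, scipy, OpenCV 4.12 (cv2) and the standard library are available. Lean on these libraries where they do the work, as an engineer would, in place of code of your own. Each camera call takes 0.05 s, during which the arm holds its last target.

TASK

Take the amber tube with the orange cap from the white bench rest and push it down into the two spring clips of the tube rotator until it sits fully home, centred along the carrier, with both orange jaws snapped shut over it. Only then start the rotator by pressing its green hinged paddle right down to its stop and letting it come back up. Leave the green tube and the bottles and beaker where they are.

Things in the scene. Friction and masses are not known exactly. Their poses are not given: they have to be found in the camera images.
- amber_tube_mid (a point): Middle of the amber glass tube with an orange screw cap (the one to load), on its axis, half-way along its 165 mm overall length. Glass barrel 25 mm in diameter with a round foot; the cap is 29 mm in diameter and takes the last 27 mm (it begins 55.5 mm from the middle). x axis = along the tube towards the cap. 65 g. At the start it lies level in the bench rest, its axis 50 mm above the table.
- green_tube_mid (a point): Middle of the other tube, same shape and size, green glass with a white cap; it lies in the other place of the rest, parallel to the amber one, 85 mm from it (axis to axis). Leave it.
- rest: White bench rest, fixed, 190 mm (its x) by 104 mm (its y); origin at the centre of its underside. Two places for lying tubes at its x = -42.5 and +42.5 mm, tubes along its y; each tube lies in open V notches of two 6 mm thick combs at y = -40 and +40 mm, up to 45 mm high. Between the combs there are 74 mm of free space under and beside the tube, down to the 8 mm thick base.
- mixer: Tube rotator, fixed, 130 mm (its x) by 300 mm (its y); origin at the centre of its underside. Light grey drive housing at its +y end (y = 70 to 150 mm, x = -60 to 60 mm, top 120 mm high) with the green start paddle on top; tail bearing bracket at the -y end (y = -150 to -136 mm, 103 mm high); between them an aluminium carrier bar, parked clips upward, not turning, its upper face 84 mm high.
- clip_seat (a point): Point on the axis of a fully seated tube, half-way between the two clips, 118 mm above the table and 34 mm above the carrier bar (mixer x = 0, y = -32.5 mm); axes as the mixer's. A seated tube lies along y, its middle here, its cap at either end and outside the clips. The clips stand at y = -38 and +38 mm from here, 14 mm thick along y: 62 mm are free between them for the fingers.
- clip_tail (a point): Seat of the clip nearer the tail bearing: on the axis of a seated tube, axes as the mixer's. The clip is a black fork open upward: smooth plastic, a V cradle, a fixed prong on its -x side (inner face at x = -14 mm, flared at the top, which stands 25 mm above this point), a short prong on its +x side, and an orange sprung jaw that closes the mouth from +x.
- clip_drive (a point): Seat of the like clip nearer the drive housing. In both, the jaw's round nose (10 mm in diameter) stands 12 mm above this point and leaves 21 mm of mouth, so a tube centred above first meets the noses when its axis is 24 mm above this point.
- jaw_tail (a joint): Hinge angle in rad of the orange jaw of the tail clip: 0 = shut, grows as it swings open towards +x. A tube pushed straight down drives it aside (about 0.15 rad; 5 to 10 N for both jaws together), drops into the cradle, and the jaw springs shut over it.
- jaw_drive (a joint): The same for the jaw of the drive-side clip.
- paddle (a joint): Hinge angle in rad of the green start paddle: 0 = up at rest, 0.18 = down at its stop. Springs back by itself.
- paddle_press (a point): Where to press the green start paddle: on its upper face, 48 mm from its hinge, 12 mm from its free edge. The paddle is 60 mm long (along the mixer's x, hinged at the +x edge, free edge towards -x and raised about 11 deg) and 46 mm wide along the mixer's y; about 142 mm above the table at rest. Press straight down: it travels about 9 mm here to the stop and takes 2 N at first, 6 N at the stop.
- bottle_a_mid (a point): Middle of a white bottle with a black cap, standing, 48 mm in diameter, 95 mm high. Bystander.
- bottle_b_mid (a point): Middle of another white bottle like it. Bystander.
- beaker_mid (a point): Middle of a clear plastic beaker, standing, 84 mm in diameter, 110 mm high. Bystander.
Not all that is in view belongs to the job. Of the things that look like the part that bears amber_tube_mid, the larger one is meant.

How it is judged (in metres and radians):
On the way, in this order (a step that is already met when the one before it is completed fails the run):
1. the amber tube sits home in both clips with both jaws snapped shut over it (x of amber_tube_mid in the frame of clip_seat between -0.004 and 0.004 m and z of amber_tube_mid in the frame of clip_seat between -0.004 and 0.004 m and y of amber_tube_mid in the frame of clip_seat between -0.012 and 0.012 m and angle between the x axis of amber_tube_mid and the y axis of clip_seat, either way round below 0.06 rad and value of joint each of jaw_tail, jaw_drive below 0.06 rad), for 0.2 s.
2. the green paddle is pressed down to its stop (value of joint paddle above 0.16 rad), for 0.1 s.
At the end, for the whole second after the job is handed in: The amber tube lies at rest in both clips: its middle within 4 mm of the seat across and in height and within 12 mm along the carrier, its axis within 0.06 rad of the clips' axis; both jaws shut (under 0.06 rad) and the paddle back up (under 0.03 rad) (all of step 1 and value of joint paddle below 0.03 rad and linear speed of amber_tube below 0.02 m/s); the robot touches nothing.
It fails at once if the paddle is pressed (beyond 0.1 rad) while the tube is not home in both clips (value of joint paddle above 0.1 rad and not (x of amber_tube_mid in the frame of clip_seat between -0.004 and 0.004 m and z of amber_tube_mid in the frame of clip_seat between -0.004 and 0.004 m and y of amber_tube_mid in the frame of clip_seat between -0.012 and 0.012 m and angle between the x axis of amber_tube_mid and the y axis of clip_seat, either way round below 0.06 rad and value of joint each of jaw_tail, jaw_drive below 0.06 rad)).
It fails at once if the green tube is displaced by more than 20 mm (distance of green_tube_mid from where it was at the start of the episode above 0.02 m).
It fails at once if a bottle or the beaker is displaced by more than 30 mm (distance of any of bottle_a_mid, bottle_b_mid, beaker_mid from where it was at the start of the episode above 0.03 m).
It also fails if it takes over 50 s, if anything falls off the work surface, if the arm or the gripper's body presses on something with over 40 N, if the wrist force passes 120 N, or if a joint passes its speed limit or range.

## Working session

There is one attempt and no reset: what is moved stays moved. The work goes in short steps, each a Python script; the robot and the scene stay as the last script left them, time stands still between calls to the robot, and variables do not carry over. Pictures are saved under pics/ and viewed, and the job is handed in when it is done.

```bash
mkdir -p pics; ls
python3 - <<'E'
from bench import env
import cv2,numpy as np
np.set_printoptions(precision=4,suppress=True)
for n in("scene","top"):
    im=env.read_camera(n); cv2.imwrite(f"pics/{n}0.png",im[:,:,::-1]); p=env.camera_params(n); print(n,p)
print(env.read_state())
E
```

```text
pics
scene {'K': array([[534.9145,   0.    , 278.7987],
       [  0.    , 534.9145, 215.3721],
       [  0.    ,   0.    ,   1.    ]]), 'origin': array([1540.9283,  362.4038,  982.4183]), 'attitude': array([-2.2714, -0.0019,  1.988 ])}
top {'K': array([[541.9301,   0.    , 292.015 ],
       [  0.    , 541.9301, 204.3457],
       [  0.    ,   0.    ,   1.    ]]), 'origin': array([ 372.8093,  -61.335 , 1343.1183]), 'attitude': array([-2.9703, -0.0096, -1.5588])}
{'t': 0.1, 'joint_positions': array([-1.3435,  0.2074,  1.5428,  0.    ,  1.3935, -0.1505]), 'dq': array([ 0.0007, -0.0025, -0.0031,  0.0002,  0.0011, -0.0001]), 'effort': array([ -0.0004, -38.4096, -29.2549,  -0.0002,   0.0049,  -0.    ]), 'eef_pos': array([ 211.9477, -533.7597,  230.204 ]), 'tcp_rot': array([2.9797, 1.5687, 1.7867]), 'contact_force': array([-0.5785, -0.918 , -0.5101]), 'wrist_torque': array([-0.0217,  0.0098,  0.0361]), 'finger_gap': 0.9995648912188564}
```

View pics/scene0.png

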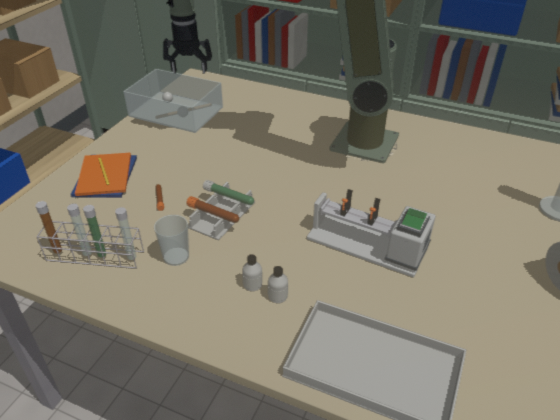

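View pics/top0.png

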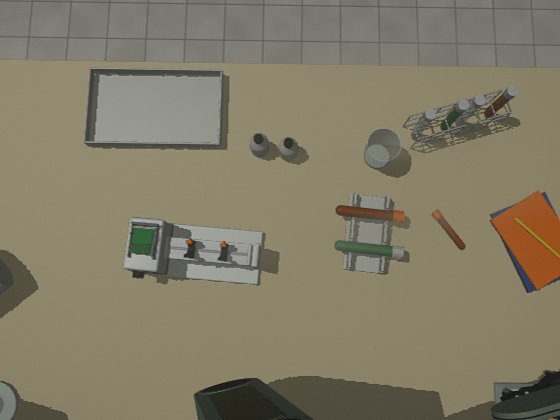

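Candidates for the amber tube, by pixel in the top view:
- The large tube in the rest at (370,213).
- A small amber tube with an orange cap lying on the table at (450,230).
- An amber tube with a pale cap in the wire rack at (500,103).

The description (in the rest, larger, orange cap) points to (370,213). I'll check it in a close crop.

Run:
```python
import cv2,numpy as np
t=cv2.imread("pics/top0.png"); s=cv2.imread("pics/scene0.png")
a=cv2.resize(t[180:285,325:480],None,fx=4,fy=4,interpolation=cv2.INTER_CUBIC)
b=cv2.resize(t[205:295,115:275],None,fx=5,fy=5,interpolation=cv2.INTER_CUBIC)
c=cv2.resize(s[175:275,300:445],None,fx=5,fy=5,interpolation=cv2.INTER_CUBIC)
d=cv2.resize(s[170:245,145:265],None,fx=5,fy=5,interpolation=cv2.INTER_CUBIC)
for n,i in zip("abcd",(a,b,c,d)): cv2.imwrite(f"pics/crop_{n}.png",i)
```

```text
(no output)
```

View pics/crop_a.png

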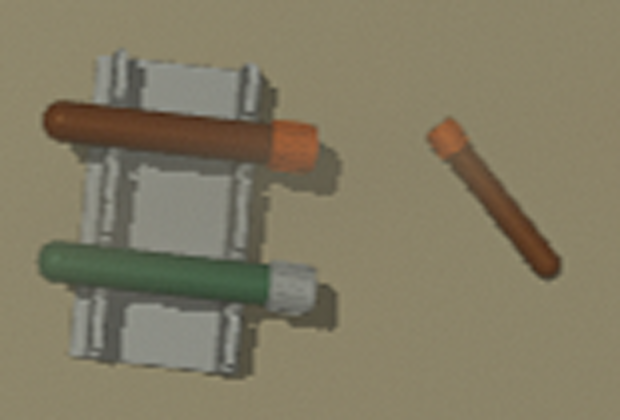

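View pics/crop_b.png

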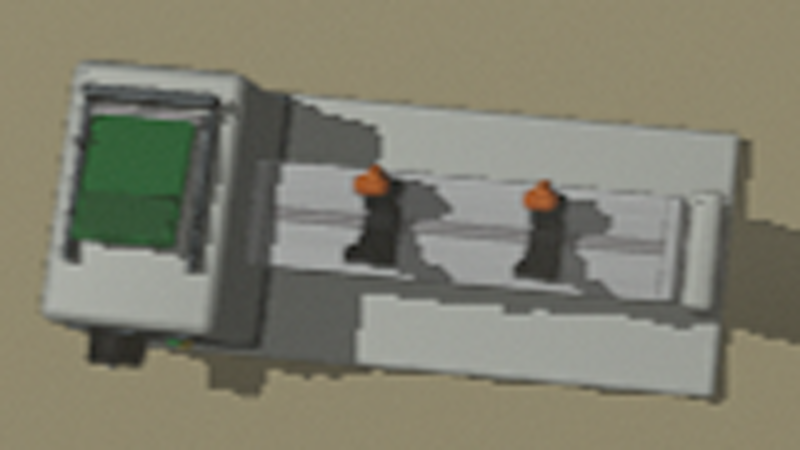

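View pics/crop_c.png

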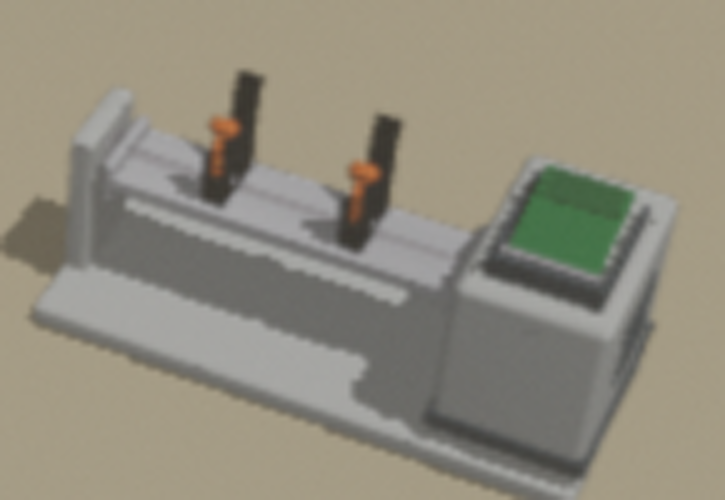

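View pics/crop_d.png

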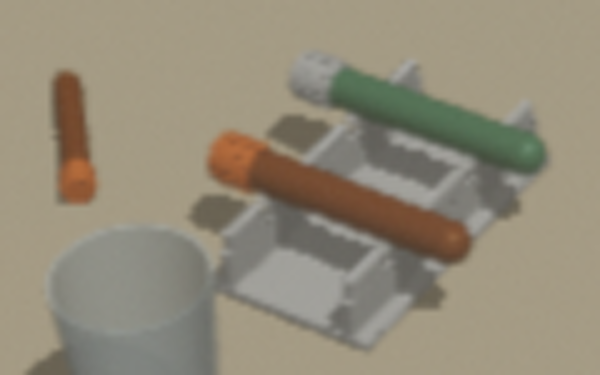

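The crop confirms it. The large amber tube with an orange cap lies in the rest, with its cap to the right (−y world) and the green tube parallel to it. The mixer's green paddle, orange jaws (+x side) and black prongs are visible in both views. Next I measure them.

```bash
cat > h.py <<'E'
import cv2,numpy as np
from scipy.spatial.transform import Rotation as Rn
np.set_printoptions(precision=2,suppress=True)
class Cam:
    def __init__(s,p):
        s.K=np.array(p["K"]);s.o=np.array(p["origin"]);s.R=Rn.from_euler("xyz",p["attitude"]).as_matrix()
    def ray(s,uv):
        d=s.R@np.linalg.solve(s.K,np.array([uv[0],uv[1],1.]));return d/np.linalg.norm(d)
    def onz(s,uv,z):
        d=s.ray(uv);return s.o+d*(z-s.o[2])/d[2]
    def proj(s,P):
        q=s.K@(s.R.T@(np.asarray(P,float)-s.o));return q[:2]/q[2]
    def plane(s,a,b): # normal of plane through two pixels
        n=np.cross(s.ray(a),s.ray(b));return n/np.linalg.norm(n)
def tri(c1,u1,c2,u2):
    A=np.zeros((3,3));b=np.zeros(3)
    for c,u in((c1,u1),(c2,u2)):
        d=c.ray(u);M=np.eye(3)-np.outer(d,d);A+=M;b+=M@c.o
    P=np.linalg.solve(A,b)
    return P,np.linalg.norm(c1.proj(P)-u1),np.linalg.norm(c2.proj(P)-u2)
def hsv(im): return cv2.cvtColor(im,cv2.COLOR_BGR2HSV)
def blobs(m,mina=6):
    n,l,st,c=cv2.connectedComponentsWithStats(m.astype(np.uint8),connectivity=8)
    return [(st[i],c[i],l==i) for i in range(1,n) if st[i][4]>=mina]
E
python3 - <<'E'
from h import *
for n,roi in (("top",(115,475,180,300)),("scene",(140,445,175,275))):
    im=cv2.imread(f"pics/{n}0.png");H=hsv(im);x0,x1,y0,y1=roi
    M=np.zeros(H.shape[:2],bool);M[y0:y1,x0:x1]=1
    h,s,v=[H[:,:,i].astype(int) for i in range(3)]
    for nm,m in(("or",((h<14)|(h>175))&(s>120)&(v>50)),("gr",(h>45)&(h<90)&(s>70)),("bk",(v<62))):
        print(n,nm)
        for st,c,l in blobs(m&M,10): print("  ",st,c)
E
```

```text
top or
   [336 206  69  17 535] [370.08 212.45]
   [432 210  10  10  58] [436.43 214.28]
   [445 225  20  24 142] [454.93 237.72]
   [186 238   7   6  28] [189.07 241.07]
   [220 241   7   6  28] [222.93 243.96]
top gr
   [129 228  25  26 518] [141.13 240.59]
   [382 247  10   7  35] [387.86 250.31]
top bk
   [171 225   2  12  13] [171.46 230.46]
   [184 241  12  17 108] [190.44 250.28]
   [218 244  10  17  86] [223.5 253.5]
   [165 259   4  16  21] [166.67 266.43]
   [133 270  15   8  79] [138.58 273.49]
scene or
   [156 185   8  25 128] [159.24 198.13]
   [187 197  52  25 378] [210.74 208.39]
   [342 199   6  11  33] [344.06 202.79]
   [370 208   6  11  34] [371.94 211.53]
scene gr
   [403 209  23  20 300] [413.9  218.55]
scene bk
   [348 191   3   7  15] [348.87 193.93]
   [375 200   4   8  20] [376.35 203.55]
   [373 212   4   7  14] [374.71 214.43]
   [369 220   4   4  12] [370.5 221.5]
```

Run:
```python
from h import *
from bench import env
T=Cam(env.camera_params("top"));S=Cam(env.camera_params("scene"))
def ax(n,roi,kind="or"):
    im=cv2.imread(f"pics/{n}0.png");H=hsv(im);x0,x1,y0,y1=roi
    M=np.zeros(H.shape[:2],bool);M[y0:y1,x0:x1]=1
    h,s,v=[H[:,:,i].astype(int) for i in range(3)]
    m=((h<14)|(h>175))&(s>100)&(v>40)&M
    b=max(blobs(m),key=lambda b:b[0][4])[2]
    cs,_=cv2.findContours(b.astype(np.uint8),cv2.RETR_EXTERNAL,cv2.CHAIN_APPROX_NONE)
    (c,wh,a)=cv2.minAreaRect(max(cs,key=len)); 
    box=cv2.boxPoints((c,wh,a)); 
    e=[(box[i]+box[(i+1)%4])/2 for i in range(4)]
    L=[np.linalg.norm(box[i]-box[(i+1)%4]) for i in range(4)]
    k=int(np.argmin(L[:2])); p,q=e[k],e[k+2]
    if n=="top": p,q=sorted((p,q),key=lambda t:t[0])   # foot, cap
    else: p,q=sorted((p,q),key=lambda t:-t[0])
    # PCA axis on barrel
    ys,xs=np.nonzero(b); print(n,"foot",p,"cap",q,"wh",wh)
    f=cv2.fitLine(np.stack([xs,ys],1).astype(np.float32),cv2.DIST_L2,0,.01,.01).ravel(); print(" fit",f)
    return p,q,f
tp,tq,tf=ax("top",(330,410,200,225)); sp,sq,sf=ax("scene",(180,245,190,228))
for a,b,nm in((tp,sp,"foot"),(tq,sq,"cap")): print(nm,*tri(T,a,S,b))
def pl(C,f): return C.plane(f[2:]-30*f[:2],f[2:]+30*f[:2])
n1,n2=pl(T,tf),pl(S,sf); d=np.cross(n1,n2);d/=np.linalg.norm(d)
P=np.linalg.lstsq(np.array([n1,n2,d]),np.array([n1@T.o,n2@S.o,d@np.array([500,-200,50])]),rcond=None)[0]
print("axis dir",d,"pt",P)
for z in(50,):
  print("top on z50",T.onz(tp,z),T.onz(tq,z),"scene",S.onz(sp,z),S.onz(sq,z))
# jaws & green
for a,b in(((189.07,241.07),(344.06,202.79)),((222.93,243.96),(371.94,211.53)),): pass
print("jaw drive",*tri(T,(189.07,241.07),S,(371.94,211.53)))
print("jaw tail",*tri(T,(222.93,243.96),S,(344.06,202.79)))
print("green",*tri(T,(141.13,240.59),S,(413.9,218.55)))
```

```text
top foot [335.74 211.16] cap [404.02 216.74] wh (68.5068130493164, 12.122940063476562)
 fit [  0.99   0.11 371.25 212.89]
scene foot [238.5  217.55] cap [186.71 199.86] wh (54.72671127319336, 10.132865905761719)
 fit [  0.94   0.35 211.26 208.82]
foot [ 581.83 -178.03   50.28] 0.4800469634414279 0.43176840235761127
cap [ 571.3  -344.75   48.94] 1.0770351310953303 0.9299093773596144
axis dir [-0.1 -1.  -0. ] pt [ 583.9  -208.25   49.33]
top on z50 [ 581.42 -176.99   50.  ] [ 570.01 -342.12   50.  ] scene [ 581.81 -179.35   50.  ] [ 572.76 -346.69   50.  ]
jaw drive [497.35 159.62 121.73] 0.5481861099739304 0.4888031840481295
jaw tail [491.78  83.59 120.93] 0.3559041912953228 0.31167570727128957
green [495.83 264.07 133.7 ] 0.6778302985612551 0.6134127714332704
```

Run:
```python
from h import *
from bench import env
T=Cam(env.camera_params("top"));S=Cam(env.camera_params("scene"))
g={n:cv2.cvtColor(cv2.imread(f"pics/{n}0.png"),cv2.COLOR_BGR2GRAY) for n in("top","scene")}
def sub(n,p):
    p=np.array(p,np.float32).reshape(-1,1,2)
    return cv2.cornerSubPix(g[n],p.copy(),(3,3),(-1,-1),(3,50,.01)).reshape(-1,2)
raw_t=[(130.6,217.4),(162.6,219.6),(156.4,271.6),(124,268.6)]
raw_s=[(421,242),(391.4,232),(406.6,206.6),(435.6,216)]
a,b=sub("top",raw_t),sub("scene",raw_s); print(a,b)
mx=np.array([[60,150],[60,70],[-60,70],[-60,150]],float)
def fit(mxy,P):
    A=[];r=[]
    c,s_=None,None
    mc,pc=mxy.mean(0),P.mean(0); H=(mxy-mc).T@(P-pc); th=np.arctan2(H[0,1]-H[1,0],H[0,0]+H[1,1])
    R=np.array([[np.cos(th),-np.sin(th)],[np.sin(th),np.cos(th)]]); o=pc-R@mc
    print("  yaw %.4f"%th,"origin",o,"seat",o+R@[0,-32.5],"res",np.round((P-(mxy@R.T+o)),1).tolist())
P3=[]
for u,v in zip(a,b):
    P,e1,e2=tri(T,u,S,v);P3.append(P);print(P,e1,e2)
P3=np.array(P3);print("tri");fit(mx,P3[:,:2])
print("top z120");fit(mx,np.array([T.onz(u,120)[:2] for u in a]))
print("scene z120");fit(mx,np.array([S.onz(u,120)[:2] for u in b]))
pb=sub("top",[(262.6,232.6),(258.2,284.6)]);print(pb)
for z in(8,12):
    print("base tail corners",z,[T.onz(u,z)[:2] for u in pb])
sb=sub("scene",[(300+35/5,175+315/5)]);print(sb,S.onz(sb[0],10), tri(T,pb[0],S,sb[0]))
```

```text
[[130.6  217.4 ]
 [162.56 219.86]
 [155.15 271.26]
 [123.61 267.17]] [[423.86 241.09]
 [390.34 229.19]
 [407.91 208.28]
 [435.06 215.73]]
[549.39 299.31 116.9 ] 0.9826928975041747 0.9357140588358775
[544.93 220.51 122.98] 1.0243079630081942 0.9538519451515621
[429.19 236.55 106.93] 0.21114483821610458 0.18349479384928066
[437.18 306.82 112.09] 0.15422487227623774 0.13622060753944323
tri
  yaw -0.0970 origin [479.52 156.32] seat [476.38 123.97] res [[-4.4, -0.5], [-1.1, 0.3], [2.6, 4.8], [2.9, -4.6]]
top z120
  yaw -0.0846 origin [480.54 154.97] seat [477.79 122.59] res [[-3.6, -3.1], [-1.5, 3.8], [1.8, 4.1], [3.3, -4.7]]
scene z120
  yaw -0.1074 origin [485.17 156.76] seat [481.69 124.45] res [[-9.1, 2.0], [-9.7, -2.0], [13.0, 5.2], [5.8, -5.3]]
[[262.56 231.97]
 [257.03 284.89]]
base tail corners 8 [array([533.54,   0.76]), array([403.69,  11.47])]
base tail corners 12 [array([533.05,   0.58]), array([403.6 ,  11.25])]
[[305.19 236.33]] [537.09  -2.69  10.  ] (array([534.3 ,  -1.33,   8.04]), np.float64(0.9019075068665606), np.float64(0.8266141540474431))
```

```bash
cat >> h.py <<'E'
def att(yaw,flip=False):
    """tool down, jaws opening along the direction (cos yaw, sin yaw)"""
    z=np.array([np.cos(yaw),np.sin(yaw),0.])*(-1 if flip else 1);x=np.array([0,0,-1.]);y=np.cross(z,x)
    return Rn.from_matrix(np.stack([x,y,z],1)).as_euler("xyz")
E
python3 - <<'E'
from h import *
from bench import env
mid=np.array([576.7,-261.3]);yaw=-0.067
for f in(0,1):
  for p in([576.7,-261.3,150],[576.7,-261.3,30],[478.5,123,200],[478.5,123,97],[430,260,170]):
    q=env.inverse_kinematics(p,att(yaw,f));print(f,p,q)
s=env.read_state();print(Rn.from_euler("xyz",s["tcp_rot"]).as_matrix())
E
```

```text
0 [576.7, -261.3, 150] [-0.56  0.4   1.47  0.    1.27 -0.49]
0 [576.7, -261.3, 30] [-0.56  0.55  1.53  0.    1.06 -0.49]
0 [478.5, 123, 200] [ 0.08  0.06  1.77 -0.    1.31  0.14]
0 [478.5, 123, 97] [ 0.08  0.2   1.86 -0.    1.09  0.14]
0 [430, 260, 170] [ 0.37  0.11  1.78 -0.    1.25  0.44]
1 [576.7, -261.3, 150] [-0.56  0.4   1.47  0.    1.27  2.65]
1 [576.7, -261.3, 30] [-0.56  0.55  1.53  0.    1.06  2.65]
1 [478.5, 123, 200] None
1 [478.5, 123, 97] None
1 [430, 260, 170] [ 0.37  0.11  1.78 -0.    1.25 -2.7 ]
[[-0.    0.93  0.37]
 [ 0.    0.37 -0.93]
 [-1.    0.   -0.  ]]<sys>:0: UserWarning: Gimbal lock detected. Setting third angle to zero since it is not possible to uniquely determine all angles.
```

```bash
python3 - 2>/dev/null <<'E'
from h import *
from bench import env
a=att(-0.067)
env.movep([576.7,-261.3,150],a)
env.set_gripper(0.65,40)
print("hit",env.servo_line([576.7,-261.3,29.5],a,velocity=120,force_limit=12))
s=env.read_state();print(s["t"],s["eef_pos"],s["contact_force"],s["finger_gap"])
for n in("scene","top"): cv2.imwrite(f"pics/{n}1.png",env.read_camera(n)[:,:,::-1])
t=cv2.imread("pics/top1.png")[150:290,290:480]; u=cv2.imread("pics/scene1.png")[110:250,130:320]
cv2.imwrite("pics/c1.png",cv2.resize(np.hstack([t,u]),None,fx=2.1,fy=2.1,interpolation=cv2.INTER_CUBIC))
E
```

```text
hit False
3.35 [ 577.6  -261.86   30.61] [0.21 0.53 0.93] 0.650405012363562
```

View pics/c1.png

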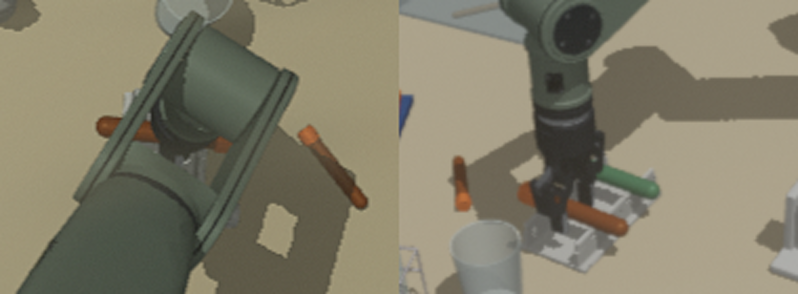

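The fingers straddle the amber tube between the combs (crop px ~(560,195)) with no contact force. The green tube is clear. Next I close, lift and verify.

```bash
python3 - 2>/dev/null <<'E'
from h import *
from bench import env
a=att(-0.067)
env.set_gripper(0.0,60)
s=env.read_state();print(s["t"],s["eef_pos"],s["contact_force"],s["finger_gap"])
print(env.servo_line([576.7,-261.3,60],a,velocity=80,force_limit=25))
env.servo_line([576.7,-261.3,200],a,velocity=200)
s=env.read_state();print(s["t"],s["eef_pos"],s["contact_force"],s["finger_gap"])
env.movep([478.5,123,220],att(-0.08))
s=env.read_state();print(s["t"],s["eef_pos"],s["contact_force"],s["finger_gap"])
for n in("scene","top"): cv2.imwrite(f"pics/{n}2.png",env.read_camera(n)[:,:,::-1])
t=cv2.imread("pics/top2.png")[180:320,100:290]; u=cv2.imread("pics/scene2.png")[120:260,270:460]
cv2.imwrite("pics/c2.png",cv2.resize(np.hstack([t,u]),None,fx=2.1,fy=2.1,interpolation=cv2.INTER_CUBIC))
E
```

```text
3.8417 [ 578.07 -261.71   30.68] [2.26 0.81 4.05] 0.2769415809024959
False
5.225 [ 575.69 -260.7   198.23] [-0.39 -0.34 -2.31] 0.2764812862473349
6.7 [479.1  122.24 219.94] [ 0.03  0.45 -1.54] 0.2702854919786531
```

View pics/c2.png

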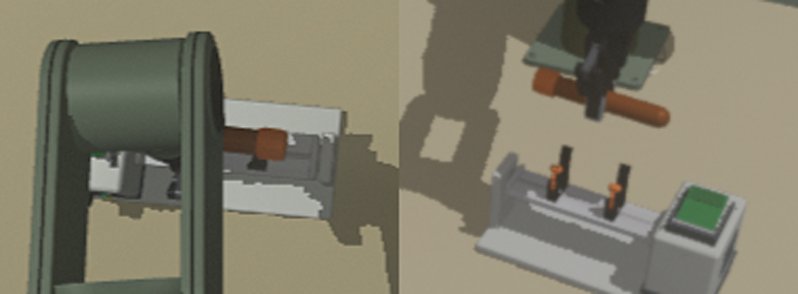

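The tube is held at its middle (gap 0.27 ≈ 23–25 mm) above the clips. Next I compare its imaged axis with the prediction from the TCP, to remove the camera bias and check tilt.

```bash
python3 - 2>/dev/null <<'E'
from h import *
from bench import env
T=Cam(env.camera_params("top"));S=Cam(env.camera_params("scene"))
env.servo_line([478.5,123,146],att(-0.08),velocity=150,force_limit=10)
s=env.read_state();print(s["t"],s["eef_pos"],s["contact_force"])
for n in("scene","top"): cv2.imwrite(f"pics/{n}3.png",env.read_camera(n)[:,:,::-1])
p=s["eef_pos"]; c=p+[0,0,19.3]; d=np.array([-np.sin(-.08),np.cos(-.08),0])  # towards foot
def mask(n,roi):
    H=hsv(cv2.imread(f"pics/{n}3.png"));x0,x1,y0,y1=roi;h,s_,v=[H[:,:,i].astype(int) for i in range(3)]
    M=np.zeros(h.shape,bool);M[y0:y1,x0:x1]=1
    return ((h<14)|(h>175))&(s_>100)&(v>40)&M
for n,C,roi in(("scene",S,(300,430,120,215)),("top",T,(190,270,200,290))):
    for st,cc,l in blobs(mask(n,roi),8): 
        ys,xs=np.nonzero(l);f=cv2.fitLine(np.stack([xs,ys],1).astype(np.float32),cv2.DIST_L2,0,.01,.01).ravel()
        print(n,st,cc,"dir",f[:2])
    print(n,"pred foot,mid,cap",C.proj(c+d*82.5),C.proj(c),C.proj(c-d*82.5))
t=cv2.imread("pics/top3.png")[180:300,110:280]; u=cv2.imread("pics/scene3.png")[140:260,280:450]
cv2.imwrite("pics/c3.png",cv2.resize(np.vstack([t,u]),None,fx=2.5,fy=2.5,interpolation=cv2.INTER_CUBIC))
cv2.imwrite("pics/c3s.png",cv2.resize(cv2.imread("pics/scene3.png")[150:240,300:420],None,fx=6,fy=6,interpolation=cv2.INTER_CUBIC))
E
```

```text
7.4417 [479.12 122.79 146.42] [ 0.72 -0.29 -0.5 ]
scene [332 177  24  16 198] [341.77 184.2 ] dir [0.92 0.39]
scene [366 187  28  17 251] [378.93 195.78] dir [0.94 0.33]
scene [342 199   6  12  40] [343.93 203.43] dir [ 0.25 -0.97]
scene [370 207   7   8  34] [372.5  210.21] dir [ 0.5  -0.86]
scene pred foot,mid,cap [393.74 199.78] [362.29 189.98] [332.22 180.61]
top [212 241  27  18 279] [227.05 250.05] dir [0.99 0.16]
top pred foot,mid,cap [164.86 243.88] [202.63 247.4 ] [240.43 250.92]
```

View pics/c3s.png

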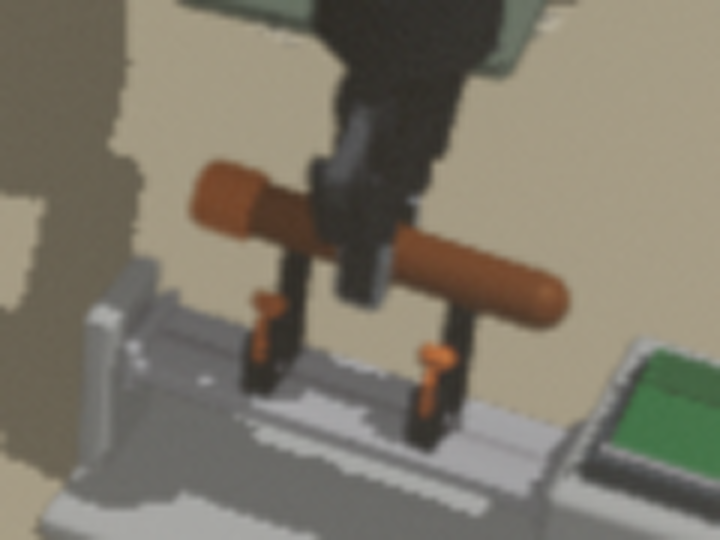

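View pics/c3.png

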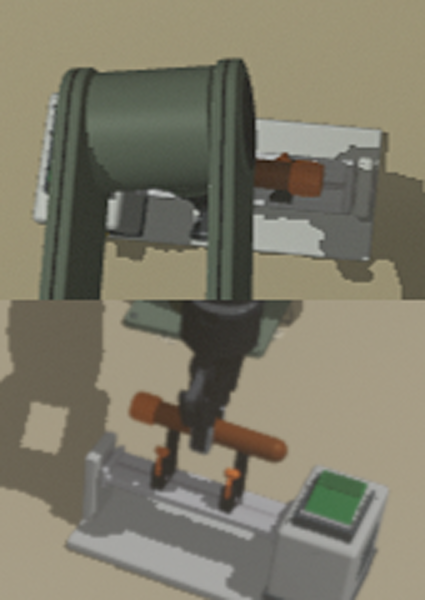

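```bash
python3 - 2>/dev/null <<'E'
from h import *
from bench import env
T=Cam(env.camera_params("top"));S=Cam(env.camera_params("scene"))
c=env.read_state()["eef_pos"]+[0,0,19.3]; d=np.array([-np.sin(-.08),np.cos(-.08),0])
def edges(n,cols):
    im=cv2.imread(f"pics/{n}3.png");H=hsv(im);h,s,v=[H[:,:,i].astype(int) for i in range(3)]
    m=((h<14)|(h>175))&(s>100)&(v>40)
    for x in cols:
        r=range(235,270) if n=="top" else range(170,212)
        ys=[y for y in r if m[y,x]]
        print(n,x,ys[0],ys[-1],(ys[0]+ys[-1])/2)
edges("top",range(227,241)); 
edges("scene",list(range(333,352,2))+list(range(380,396,2)))
for C in(T,S):
    for t in(-82.5,-60,-30,0,60,82.5): print(t,C.proj(c+d*t))
E
python3 - <<'E'
import cv2
cv2.imwrite("pics/c3t.png",cv2.resize(cv2.imread("pics/top3.png")[225:285,195:275],None,fx=9,fy=9,interpolation=cv2.INTER_NEAREST))
E
```

```text
top 227 245 257 251.0
top 228 244 257 250.5
top 229 244 257 250.5
top 230 244 257 250.5
top 231 244 258 251.0
top 232 244 257 250.5
top 233 244 258 251.0
top 234 245 258 251.5
top 235 245 258 251.5
top 236 245 257 251.0
top 237 246 257 251.5
top 238 246 254 250.0
```

View pics/c3t.png

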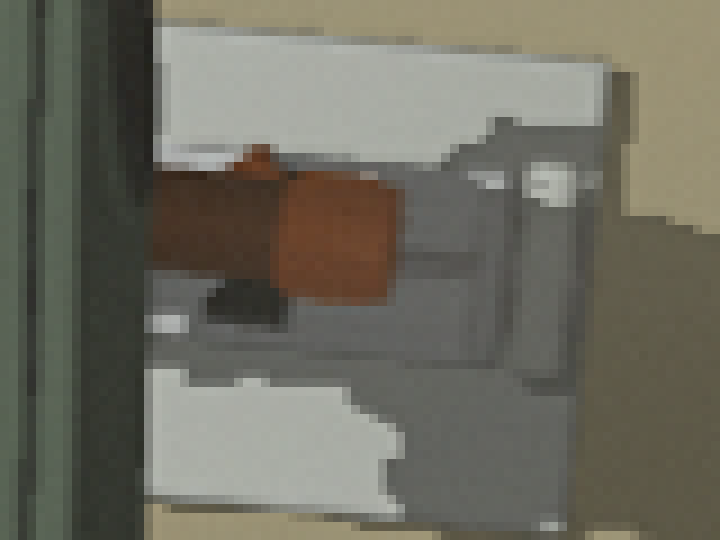

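```bash
python3 - 2>/dev/null <<'E'
from h import *
from bench import env
a=att(-0.08)
env.servo_line([479.3,120.2,140],a,velocity=60)
s=env.read_state();f0=s["contact_force"];print(s["t"],s["eef_pos"],f0)
for z in(124,119,114):
    r=env.servo_line([479.3,120.2,z],a,velocity=40,force_limit=14)
    s=env.read_state();print(z,r,s["t"],s["eef_pos"],s["contact_force"]-f0,s["wrist_torque"])
    if r: break
E
```

```text
7.8 [479.29 120.03 140.07] [ 0.5  -0.23 -1.27]
124 False 8.35 [479.06 120.22 123.64] [-0.7   0.95  0.93] [-0.06 -0.05 -0.03]
119 False 8.625 [477.93 120.45 118.78] [-5.26  0.27  3.94] [0.13 0.77 0.09]
114 False 8.9 [478.49 120.43 113.57] [-3.43  1.26  1.1 ] [0.16 0.62 0.23]
```

```bash
python3 - 2>/dev/null <<'E'
from h import *
from bench import env
a=att(-0.08)
f0=np.array([.5,-.23,-1.27])
for z in(108,103,98.5,96.5):
    r=env.servo_line([479.3,120.2,z],a,velocity=40,force_limit=14)
    s=env.read_state();print(z,r,s["t"],s["eef_pos"],s["contact_force"]-f0,s["wrist_torque"])
    if r: break
for n in("scene","top"): cv2.imwrite(f"pics/{n}4.png",env.read_camera(n)[:,:,::-1])
cv2.imwrite("pics/c4s.png",cv2.resize(cv2.imread("pics/scene4.png")[150:240,300:420],None,fx=6,fy=6,interpolation=cv2.INTER_CUBIC))
E
```

```text
108 False 9.2 [479.06 120.19 107.4 ] [-1.27  0.9  -2.78] [0.11 0.23 0.3 ]
103 False 9.475 [479.07 120.06 102.11] [-0.77  1.38 -5.5 ] [-0.01  0.04  0.31]
98.5 True 9.6833 [479.74 120.    98.77] [-1.09  0.46  4.76] [-0.01  0.    0.41]
```

View pics/c4s.png

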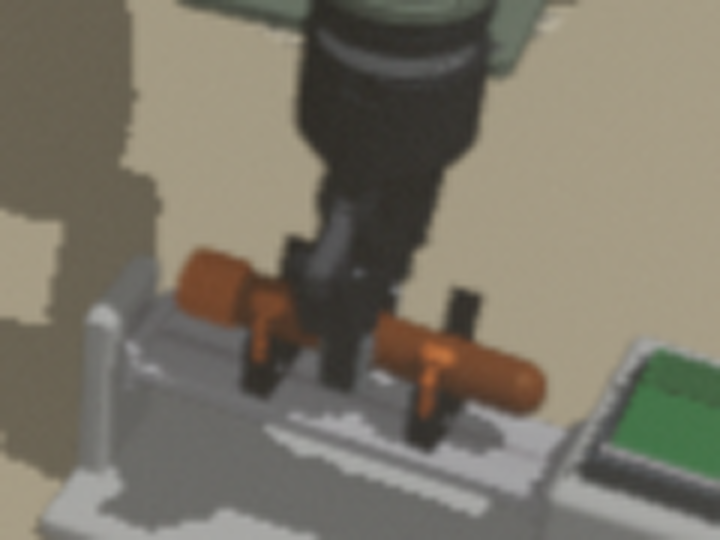

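The tube is down at the seat height with both orange jaws over it (crop px (265,300) and (437,355)). I'll press gently, release, rise straight up and look.

```bash
python3 - 2>/dev/null <<'E'
from h import *
from bench import env
a=att(-0.08)
print(env.servo_line([479.6,120.2,97],a,velocity=20,force_limit=8))
s=env.read_state();print(s["t"],s["eef_pos"],s["contact_force"],s["wrist_torque"])
env.set_gripper(0.65)
s=env.read_state();print(s["t"],s["eef_pos"],s["contact_force"],s["finger_gap"])
p=s["eef_pos"]
print(env.servo_line([479.6,120.2,150],a,velocity=80,force_limit=10))
env.servo_line([479.6,120.2,215],a,velocity=200)
env.movep([350,-100,300],att(-0.2))
for n in("scene","top"): cv2.imwrite(f"pics/{n}5.png",env.read_camera(n)[:,:,::-1])
print(env.read_state()["t"])
t=cv2.imread("pics/top5.png")[200:290,115:275]; u=cv2.imread("pics/scene5.png")[170:260,300:445]
cv2.imwrite("pics/c5t.png",cv2.resize(t,None,fx=5,fy=5,interpolation=cv2.INTER_CUBIC))
cv2.imwrite("pics/c5s.png",cv2.resize(u,None,fx=5,fy=5,interpolation=cv2.INTER_CUBIC))
E
```

```text
True
9.9917 [479.79 120.    98.74] [-0.86 -0.43  3.97] [0.03 0.08 0.44]
10.4 [477.99 119.98  97.3 ] [-0.63 -0.26 -0.29] 0.6495991070040642
False
12.8333
```

View pics/c5t.png

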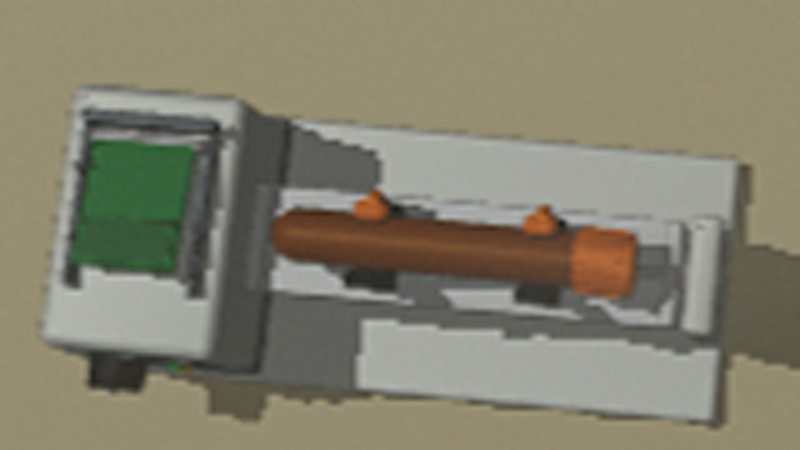

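View pics/c5s.png

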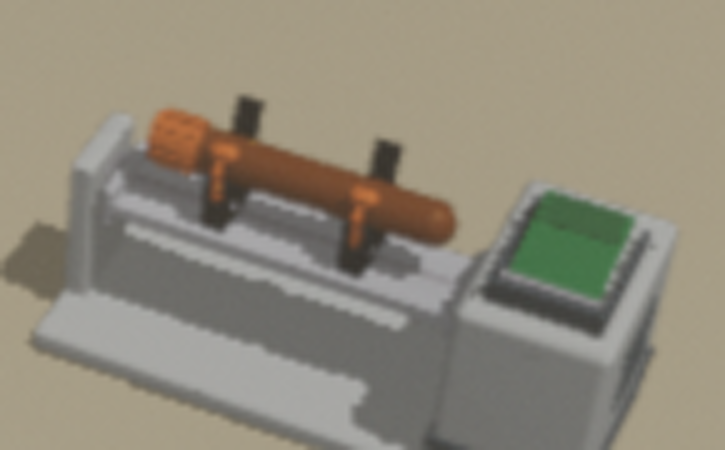

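The tube lies in both clips. In the top crop the ends are at x=272 and 637, mid 454, and the jaws' mid is at 456. Next I check jaw positions and tube height numerically and measure the paddle's corners.

```bash
python3 - 2>/dev/null <<'E'
from h import *
from bench import env
T=Cam(env.camera_params("top"));S=Cam(env.camera_params("scene"))
Y=np.array([np.sin(.08),np.cos(.08),0]);X=np.array([np.cos(.08),-np.sin(.08),0]);seat=np.array([479.5,122.5,118])
out={}
for n,roi,tr in(("top",(160,250,225,265),None),("scene",(325,400,185,225),None)):
    im=cv2.imread(f"pics/{n}5.png");H=hsv(im);h,s,v=[H[:,:,i].astype(int) for i in range(3)]
    x0,x1,y0,y1=roi;M=np.zeros(h.shape,bool);M[y0:y1,x0:x1]=1
    m=((h<14)|(h>175))&(s>100)&(v>40)&M
    b=max(blobs(m),key=lambda b:b[0][4])[2]
    xs=np.nonzero(b.any(0))[0]; print(n,"tube cols",xs[0],xs[-1])
    g=(h>45)&(h<90)&(s>70)&(v>30); b=max(blobs(g),key=lambda b:b[0][4] if True else 0)
    R=(120,160,220,270) if n=="top" else (395,435,200,240)
    M[:]=0;M[R[2]:R[3],R[0]:R[1]]=1
    b=max(blobs(g&M),key=lambda b:b[0][4])[2]
    c=max(cv2.findContours(b.astype(np.uint8),cv2.RETR_EXTERNAL,cv2.CHAIN_APPROX_NONE)[0],key=len)
    ap=cv2.approxPolyDP(c,3,True).reshape(-1,2);q=cv2.minAreaRect(c);print(n,"green",ap.tolist(),cv2.boxPoints(q).round(1).tolist())
E
python3 - <<'E'
import cv2,numpy as np
a=cv2.resize(cv2.imread("pics/top5.png")[215:275,120:170],None,fx=8,fy=8,interpolation=cv2.INTER_NEAREST)
b=cv2.resize(cv2.imread("pics/scene5.png")[195:255,390:440],None,fx=8,fy=8,interpolation=cv2.INTER_NEAREST)
cv2.imwrite("pics/pad.png",np.hstack([a[:480],b[:480]]))
E
```

```text
top tube cols 169 241
top green [[134, 228], [129, 251], [149, 253], [153, 230]] [[128.6999969482422, 251.8000030517578], [133.39999389648438, 225.60000610351562], [153.60000610351562, 229.3000030517578], [148.8000030517578, 255.39999389648438]]
scene tube cols 330 390
scene green [[409, 209], [403, 223], [419, 228], [425, 214]] [[401.8999938964844, 222.89999389648438], [407.6000061035156, 207.39999389648438], [425.70001220703125, 214.0], [420.1000061035156, 229.5]]
```

View pics/pad.png

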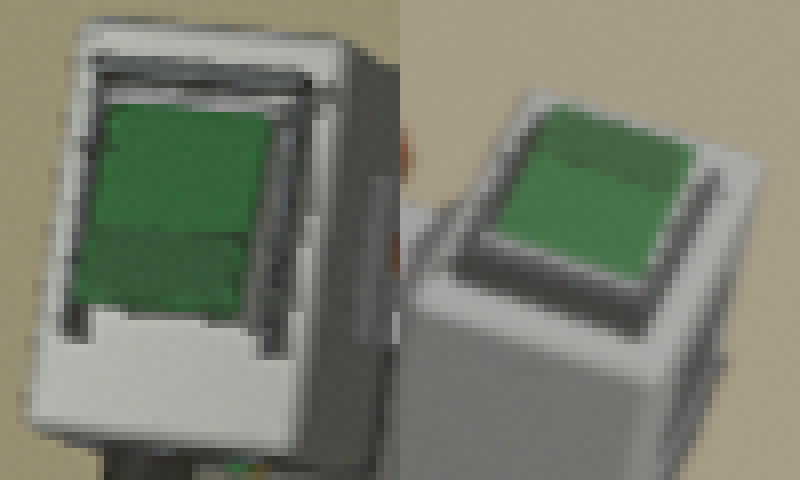

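```bash
python3 - 2>/dev/null <<'E'
from h import *
from bench import env
T=Cam(env.camera_params("top"));S=Cam(env.camera_params("scene"))
D={"fh":((129.4,252.9),(426.6,213.5)),"fl":((150.2,254.8),(408.8,207.9)),"hh":((133.1,227.9),(420.6,229.8)),"hl":((154.2,229.2),(402.2,221.6))}
P={k:tri(T,np.array(a)-.5,S,np.array(b)-.5) for k,(a,b) in D.items()}
for k,v in P.items(): print(k,*v)
f=(P["fh"][0]+P["fl"][0])/2;h=(P["hh"][0]+P["hl"][0])/2;print("free",f,"hinge-side",h,"len",np.linalg.norm(f-h),"wid",np.linalg.norm(P["fh"][0]-P["fl"][0]),np.linalg.norm(P["hh"][0]-P["hl"][0]))
u=(h-f)/np.linalg.norm(h-f);print("press",f+12*u)
# tube: ends and height
for a,b,nm in(((169,None),(390,None),"foot"),((241,None),(330,None),"cap")): pass
def line(n,cols,rows):
    im=cv2.imread(f"pics/{n}5.png");H=hsv(im);hh,s,v=[H[:,:,i].astype(int) for i in range(3)]
    m=((hh<14)|(hh>175))&(s>100)&(v>40);pts=[]
    for x in cols:
        ys=[y for y in rows if m[y,x]]
        if ys: pts.append((x,(ys[0]+ys[-1])/2))
    return cv2.fitLine(np.array(pts,np.float32),cv2.DIST_L2,0,.01,.01).ravel()
tf=line("top",list(range(173,186))+list(range(196,218)),range(235,262)); sf=line("scene",list(range(350,367))+list(range(377,386)),range(185,225))
n1=T.plane(tf[2:]-30*tf[:2],tf[2:]+30*tf[:2]);n2=S.plane(sf[2:]-30*sf[:2],sf[2:]+30*sf[:2])
d=np.cross(n1,n2);d/=np.linalg.norm(d);
p=np.linalg.solve(np.array([n1,n2,[0,1,0]]),[n1@T.o,n2@S.o,122.5]);print("tube dir",np.round(d,4),"pt at y=122.5",p)
for n,C,e in(("top",T,(168.5,241.5)),("scene",S,(390.5,329.5))):
    fl=tf if n=="top" else sf
    print(n,[C.onz(fl[2:]+fl[:2]*(x-fl[2])/fl[0],118) for x in e])
# jaws before/after, orange-bright
for k in(0,5):
    for n,Rs in(("top",((184,236,195,244),(218,238,229,247.5))),("scene",((341,198,349,212),(369,206,377,222)))):
        im=cv2.imread(f"pics/{n}{k}.png");H=hsv(im).astype(int)
        for x0,y0,x1,y1 in Rs:
            m=np.zeros(H.shape[:2],bool);m[int(y0):int(y1),x0:x1]=1
            m&=((H[:,:,0]<14)&(H[:,:,1]>150)&(H[:,:,2]>150)); ys,xs=np.nonzero(m);print(k,n,xs.mean(),ys.mean(),len(xs), ys.min())
E
```

```text
fh [468.82 287.69 138.91] 0.8851290316587603 0.7881855851989362
fl [465.14 242.05 138.66] 0.6581610647108527 0.5798739769495708
hh [525.54 286.1  130.58] 0.5325775395035878 0.49462443435834524
hl [522.15 238.24 136.95] 0.022964242407647217 0.02104810220357755
free [466.98 264.87 138.78] hinge-side [523.84 262.17 133.77] len 57.145182358157584 wid 45.78712488617746 48.39515655101658
press [478.92 264.3  137.73]
tube dir [-0.07 -1.    0.  ] pt at y=122.5 [479.66 122.5  116.51]
top [array([485.77, 207.37, 118.  ]), array([473.65,  42.2 , 118.  ])]
scene [array([487.71, 204.1 , 118.  ]), array([474.89,  37.2 , 118.  ])]
0 top 188.07142857142858 241.0 14 239
0 top 222.0 244.15384615384616 13 243
0 scene 344.54545454545456 200.1818181818182 11 199
0 scene 372.54545454545456 209.1818181818182 11 208
5 top 188.2 240.93333333333334 15 239
5 top 222.0 244.15384615384616 13 243
5 scene 344.61538461538464 200.3846153846154 13 199
5 scene 372.46666666666664 209.06666666666666 15 207
```

Jaw pixels are unchanged from the closed state before loading. The tube axis is at z≈116.5 (text says 118), x 479.7, y mid ≈122.7, and direction −0.07. All of this is consistent with being home. The paddle is 46 mm wide with the press point near (480,264). I press with the gripper shut, guarded by force.

```bash
python3 - 2>/dev/null <<'E'
from h import *
from bench import env
a=att(-0.08)
env.set_gripper(0.0,30)
env.movep([481,264.3,190],a)
env.servo_line([481,264.3,152],a,velocity=100,force_limit=5)
s=env.read_state();f0=s["contact_force"];print(s["t"],s["eef_pos"],f0,s["finger_gap"])
for z in(146,142,139,136,133,131,129):
    r=env.servo_line([481,264.3,z],a,velocity=30,force_limit=9)
    s=env.read_state();print(z,r,s["t"],s["eef_pos"],s["contact_force"]-f0)
    if r or s["contact_force"][2]-f0[2]>10: break
env.dwell(0.1)
s=env.read_state();print(s["t"],s["eef_pos"],s["contact_force"]-f0)
for n in("scene",): cv2.imwrite(f"pics/{n}6.png",env.read_camera(n)[:,:,::-1])
cv2.imwrite("pics/c6.png",cv2.resize(cv2.imread("pics/scene6.png")[150:260,310:445],None,fx=5,fy=5,interpolation=cv2.INTER_CUBIC))
E
```

```text
15.425 [481.15 263.87 151.99] [-0.29 -0.15 -0.09] -0.0029518489333741297
146 False 15.775 [480.99 264.36 146.08] [-0.15 -0.22 -1.12]
142 False 16.0583 [481.24 264.39 142.11] [-0.14  1.07 -0.4 ]
139 False 16.3083 [481.23 264.52 139.29] [0.26 1.42 2.75]
136 False 16.5583 [481.14 264.55 136.16] [0.51 1.12 5.33]
133 False 16.8083 [481.03 264.58 133.23] [-0.6   1.66  5.09]
131 False 17.0583 [481.02 264.64 132.34] [-2.75  1.81 10.85]
17.1583 [481.03 264.66 132.35] [-2.4   1.12  9.98]
```

View pics/c6.png

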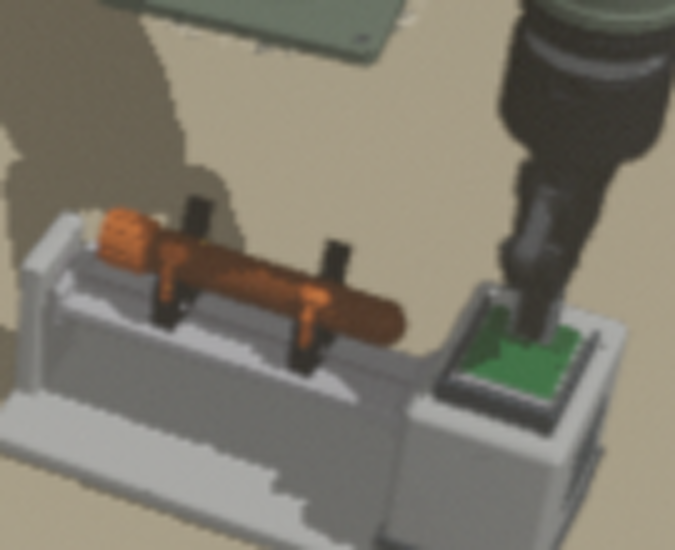

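The shut fingertip is on the paddle's free part. Force jumped from 5 to 11 N at z=132.3, after about 9 mm of travel, so that is the stop. I press slightly firmer to be sure, hold, then leave.

```bash
python3 - 2>/dev/null <<'E'
from h import *
from bench import env
a=att(-0.08)
print(env.servo_line([481,264.3,129.5],a,velocity=20,force_limit=8))
env.dwell(0.3)
s=env.read_state();print(s["t"],s["eef_pos"],s["contact_force"])
env.servo_line([481,264.3,160],a,velocity=50)
env.servo_line([481,264.3,220],a,velocity=150)
env.movep([350,-100,300],att(-0.2)); env.dwell(0.5)
for n in("scene","top"): cv2.imwrite(f"pics/{n}7.png",env.read_camera(n)[:,:,::-1])
s=env.read_state();print(s["t"],s["contact_force"])
t=cv2.imread("pics/top7.png"); u=cv2.imread("pics/scene7.png")
cv2.imwrite("pics/c7s.png",cv2.resize(u[170:260,300:445],None,fx=5,fy=5,interpolation=cv2.INTER_CUBIC))
for n,im,R in(("top",t,(115,270,205,290)),("scene",u,(300,445,175,275))):
    o=cv2.imread(f"pics/{n}5.png");d=cv2.absdiff(o,im)[R[2]:R[3],R[0]:R[1]].max(2);print(n,"changed px vs after loading",(d>40).sum())
cv2.imwrite("pics/top7c.png",t)
E
```

```text
False
17.7583 [481.09 264.68 132.14] [-5.67 -0.68 16.19]
21.1333 [-0.44 -0.04  0.67]
top changed px vs after loading 0
scene changed px vs after loading 0
```

View pics/c7s.png

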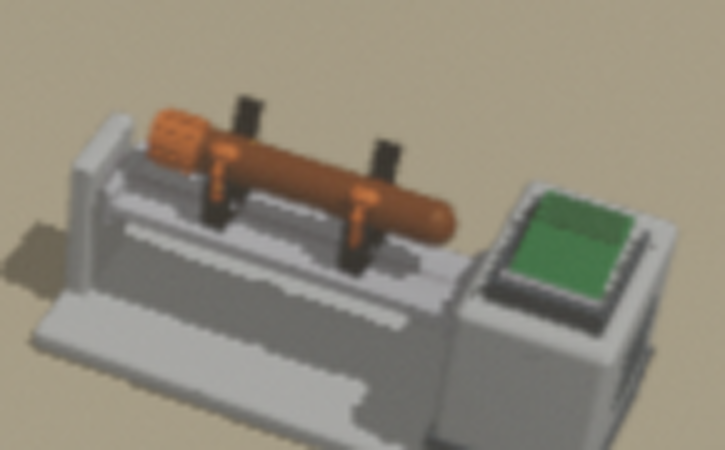

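View pics/top7c.png

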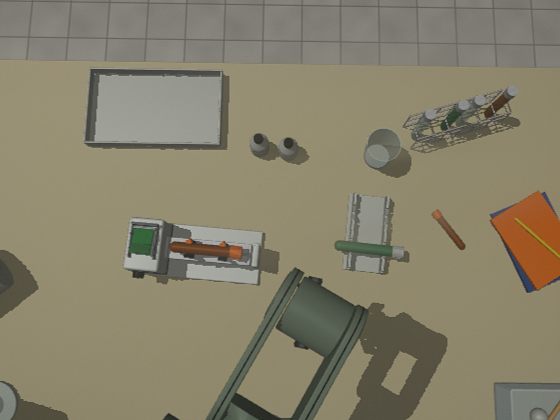

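The tube is in the clips with the jaws shut and the paddle is back up. The green tube (370,249), bottles (259,143)/(288,148) and beaker (382,148) are where they were. The robot is clear, so I hand in.

```bash
python3 - 2>/dev/null <<'E'
from bench import env
print(env.job_done())
E
```

```text
the job is handed in; nothing more can be done
None
```

I loaded the amber tube into both clips, then pressed the green paddle to its stop and let it come back up. The job was handed in at about 21 s of the 50 s allowed; no verdict is reported.

- **Tube:** I gripped it at its middle and pushed it straight down past both jaws. After release, its axis measured z ≈ 116.5 mm against 118 mm nominal, which is within tolerance. It lay along the clips to about 0.01 rad and was centred along the carrier to within about 3 mm. The orange jaws were at the same pixels as when shut before loading.
- **Paddle:** The fingertip travelled about 9 mm and stopped firmly at z ≈ 132 mm with 11 to 16 N, held for over 0.3 s. The final pictures of the mixer showed no difference from before the press, so the paddle is up and the tube did not move.
- **Bystanders:** The green tube, bottles and beaker look unmoved in the last top view, and the robot stood clear of everything.
- **Disagreements:** The two cameras differed by about 4 mm along the carrier, and I used their mean. The paddle's free edge measured about 139 mm high, where about 144 mm was expected, so I relied on force there instead.

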